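# Garlic bulb out of the blocked drawer

## Robot

A 6-joint arm with a two-finger parallel gripper is mounted at the origin on a cart in front of the work surface, level with it; the furniture and walls round the work are solid. World frame = base frame: x ahead of the robot, y to its left, z up, the work surface at z = 0. Lengths are in m, angles in rad, forces in N, time in s.
With the tool pointing down it reaches from about 0.35 to 0.975 m from the base axis. Payload 4.9 kg.
Tool frame: the origin (TCP) lies between the finger pads; the fingertips stand 25 mm ahead of it and the grasp point (between the pads) lies 6 mm ahead of it; z points along the fingers, y is the line along which they close (so a half turn about z gives the same grasp; the last joint's range is limited). The gripper opens to 85 mm and grips with 20 to 120 N. Pads are 22 mm wide; open, the fingers measure 114 mm over their backs; the gripper's body (76 mm by 85 mm) begins 54 mm behind the grasp point. The pads swing forward as they close: fully open they stand 13 mm farther back than shut.
Start: joints at [-1.28, 0.053, 1.613, -0, 1.476, -0.119], TCP at [0.249, -0.573, 0.256] pointing down, gripper open.
Joint ranges: [-3.01, 3.01], [-1.01, 2.22], [0.06, 2.58], [-1.02, 4.17], [0.09, 2.62], [-3.14, 3.14]. Speed limits (rad/s): [2.57, 2.57, 3.14, 3.14, 3.14, 3.14].

## Interface

Orientations are given as a unit quaternion [w, x, y, z].
In Python, from plant import manip gives the robot as it stands.
- The arm moves only by the shell command python3 -m inch 'ROWS'. ROWS is JSON, a list of rows, each a list of 3 entries, a list of its own where there are three numbers: the shift along the tool's x, y, z in m, then the turn, a rotation vector about the tool's x, y, z in rad, then the opening, from 0 (shut) to 1 (fully open). A call has 1 to 8 rows; each row shifts and turns the commanded pose from where the row before left it, along the tool's axes as they then stand; what a row does not reach is not made up. A row lasts 1/10 s, in which the tool goes at most 50 mm and 8.59 degrees, less where a joint would pass 70% of its speed; a pose out of reach is approached as far as the arm can. A call with a gripper value outside its range is refused whole. The fingers move at their own pace and stop on an object; the grip force is fixed at half the most. Time passes only in rows, so rows that do not move let the fingers close. It gives the time, the measured TCP pose, the force, the opening and the grip force at its end, in the units of the state.
- manip.state(): the state, without advancing time (a new reading comes with each control period).
- manip.grab_frame(name): name is "scene" or "top" or "wrist"; returns (picture, depth): 420x560x3 uint8, red, green, blue; 420x560 float32, m along the optical axis (not along the pixel's ray), 0 where there is no reading.
- manip.camera_params(name): a dict with "camera_matrix" (3x3 intrinsics, pixels), "rvec" (rotation vector, rad) and "tvec" (3), from world to camera coordinates, as OpenCV has them. Camera axes: x right, y down, z forward; pixel columns grow to the right and rows downward; lengths in m; the calibration is good to about 2 mm. A picture is of the moment at which its call begins: read the wrist's pose just before it. camera_params takes no time and is no camera call; for the wrist camera it gives the pose at the moment of the call.
- manip.job_done(): hands the job in; it is judged then, once.
Trained networks look in the newest picture that a camera, given by its name, has taken for a name from the list of things; names that differ only in an ending like _2 or _b are one class to them, and where a whole thing is asked for, a point or a joint stands for the part that bears it (a point fixed in the world has none). Each returns a list of dicts, best first, with "score" (0 to 1); they miss things now and then, are a little off and sometimes report something else, mostly with a low value. They report only what shows in the picture. A call takes as long as a camera call. They do not tell look-alikes from the thing itself.
- manip.look_for(camera, label): "point" ([x, y, z] in m, in world coordinates, good to about 4 mm: the middle of the surface that is visible of it).
The state is a dict: "time": time; "joint_pos": joint angles; "joint_vel": joint speeds; "joint_efforts": joint torques, N m; "tool_pos": TCP position; "tool_rot": TCP orientation; "contact_force": force on the tool from outside, world axes, zero at the start; "ft_torque": the same for the moment, N m; "gripper_width": opening from 0.0 (shut) to 1.0 (fully open); "grasp_force": force on a finger pad.
Only numpy, scipy, OpenCV 4.12 (cv2) and the standard library are available. Lean on these libraries where they do the work, as an engineer would, in place of code of your own. Each camera call takes 0.05 s, during which the arm holds its last target. There are 200 camera calls.

## Task

The garlic bulb in the drawer of the little wooden vegetable box is wanted for roasting, but the pepper mill, the salt shaker and the herb jar stand in the drawer's way: set all three upright on the round seagrass mat, pull the drawer open and put the bulb in the frying pan on the hob. Then push the drawer fully shut and stand the mill, the shaker and the jar upright again, each on the very spot where it stood before (within about a centimetre). Do not knock any of them over, and leave the egg timer beside the box where it is.

Things in the scene. Friction and masses are not known exactly. Their poses are not given: they have to be found in the camera images.
- pepper_mill: Dark brown wooden pepper mill, loose, 0.18 kg, round, 170 mm tall, largest diameter 58 mm, with a small steel nut (12 mm wide, 12 mm high) on top. Its head, 48 mm in diameter, is 123 to 158 mm above the foot and is fixed: grip it there, about 135 mm up. Origin: centre of the underside; z axis up.
- salt_shaker: Salt shaker of clear glass with a light grey cap, loose, 0.10 kg, round, 90 mm tall; glass 44 mm in diameter up to 70 mm, above that the cap, 34 mm. Grip it about 60 mm up. Origin: centre of the underside; z axis up.
- herb_jar: Glass spice jar with a green label and a red cap, loose, 0.11 kg, round, 106 mm tall; body 42 mm in diameter, cap 45 mm in diameter from 85 to 106 mm. Grip it 70 to 90 mm up. Origin: centre of the underside; z axis up.
- garlic: Whole garlic bulb, pinkish white, loose, 0.034 kg, 56 mm in diameter, 56 mm tall with a pointed top. At the start it stands in the shut drawer, seen between the rods of the box's top and 34 to 46 mm behind the front edge of the box; it can be taken only with the drawer out. Grip it 20 to 30 mm up. Origin: centre of the underside; z axis up
- veg_box: Vegetable box of pale wood with one brown-fronted drawer, fixed on the worktop: 190 mm wide (y), 180 mm deep (x), 98 mm high; its open top is barred by steel rods 40 mm apart. Its front edge is at x = -90 mm, the shut drawer's outer face at x = -102 mm. The drawer opens along its -x axis. Origin: centre of the underside; z up.
- drawer (a joint): How far the drawer is pulled out, in m: 0 fully shut, 0.11 the stop. Slides lightly (1 to 2 N), stays where it is left. Inside 158 mm wide, 136 mm deep, beginning right behind the 12 mm thick front; floor 20 mm, sides 57 mm, front 89 mm above the worktop. It passes 13 mm above the worktop, so nothing can stand in front of it while it moves
- drawer_handle (a point): Middle of the copper bar handle on the drawer's front; moves with the drawer. The bar, 10 mm thick and 110 mm long, lies along this point's y axis, 64 mm above the worktop, 40 mm off the drawer's face (35 mm free behind it; studs to the face 43 mm either side). +x leads into the box, z is up. Pinch the bar from above, one finger before and one behind it
- mat: Round coiled seagrass mat, brown, lying fixed on the worktop: 192 mm in diameter, 12 mm thick: the side area for the mill, the shaker and the jar, with room for the three. Origin: centre of the underside. Beware of the wall cabinet above the way between box and mat: world x over 0.58 (door handles 0.55), 0.45 m above the worktop and up; keep the arm on the robot's side of it.
- pan: Black round frying pan standing fixed on the hob: 248 mm across the rim, 45 mm high, flat inner floor 5 mm above its underside and about 190 mm across; the handle with dark wooden grip points along +x to 300 mm from the centre. Origin: centre of the underside (6 mm above the worktop).
- egg_timer: Bystander: round egg timer, red top and white foot, loose, 64 mm in diameter, 46 mm tall, standing beside the box. Leave it alone. Origin: centre of the underside.
Mind the look-alikes: they are no part of the job. There is more than one size of the herb_jar; the one meant has the size given above.

How it is judged:
By the outcome, as a careful person would: the job done as asked, in the order asked, and still so for the second after the job is handed in, with the robot touching nothing.
It also fails if it takes over 141 s, if anything falls off the work surface, if the arm or the gripper's body presses on something with over 40 N, if the wrist force passes 120 N, or if a joint passes its speed limit or range.

## Working session

There is one attempt and no reset: what is moved stays moved. The work goes in short steps, Python scripts to look and compute and a shell command to move; the robot and the scene stay as the last step left them, time stands still between calls to the robot, and variables do not carry over. Pictures are saved under pics/ and viewed, at most 14 in all, crops included, and the job is handed in when it is done.

```bash
ls; mkdir -p pics; cat > h.py <<'E'
import numpy as np,cv2
from plant import manip
def save(cam,name):
    p,d=manip.grab_frame(cam); cv2.imwrite(f'pics/{name}.png',p[:,:,::-1]); np.save(f'pics/{cam}_d.npy',d); return p,d
def cloud(cam,d,P=None):
    P=P or manip.camera_params(cam);K=np.array(P['camera_matrix']);R=cv2.Rodrigues(np.array(P['rvec'],float))[0];t=np.array(P['tvec'],float).ravel()
    v,u=np.mgrid[:d.shape[0],:d.shape[1]]
    c=np.stack([(u-K[0,2])/K[0,0]*d,(v-K[1,2])/K[1,1]*d,d],-1)
    w=(c-t)@R; w[d<=0]=np.nan
    return w
def proj(cam,X):
    P=manip.camera_params(cam)
    return cv2.projectPoints(np.array(X,float).reshape(-1,3),np.array(P['rvec'],float),np.array(P['tvec'],float),np.array(P['camera_matrix'],float),None)[0].reshape(-1,2)
E
python3 - <<'E'
from h import *
print(manip.state())
for c in('scene','top'):
    p,d=save(c,c+'0')
    for l in['pepper_mill','salt_shaker','herb_jar','garlic','veg_box','drawer_handle','mat','pan','egg_timer']:
        r=manip.look_for(c,l)
        print(c,l,[(np.round(x['point'],3).tolist(),round(x['score'],2),proj(c,x['point'])[0].round().tolist()) for x in r[:4]])
E
```

```text
pics
{'time': 0.0, 'joint_pos': array([-1.27999346e+00,  5.33502718e-02,  1.61433571e+00, -4.41416508e-05,
        1.47595290e+00, -1.19014890e-01]), 'joint_vel': array([-0.00083266,  0.00100964,  0.00286083, -0.00018334, -0.00056965,
       -0.00143374]), 'joint_efforts': array([ 1.63628611e-03, -3.93694961e+01, -3.70170772e+01, -2.06669046e-05,
        7.14053720e-03,  4.83398452e-06]), 'tool_pos': array([ 0.24884085, -0.57269585,  0.25504211]), 'tool_rot': array([-1.01746015e-03,  9.79078587e-01,  2.03479907e-01, -1.09660046e-04]), 'contact_force': array([ 1.16599083, -0.23585745,  0.72050606]), 'ft_torque': array([-0.04386034, -0.01232214,  0.01483225]), 'grasp_force': 0.0, 'gripper_width': 0.9989761794413732}
scene pepper_mill [([0.432, 0.029, 0.075], 0.79, [242.0, 215.0])]
scene salt_shaker [([0.425, 0.107, 0.043], 0.69, [224.0, 216.0])]
scene herb_jar [([0.424, 0.194, 0.062], 0.81, [207.0, 200.0]), ([0.522, -0.054, 0.044], 0.66, [286.0, 226.0])]
scene garlic []
scene veg_box [([0.637, 0.089, 0.071], 0.75, [284.0, 191.0])]
scene drawer_handle [([0.547, 0.098, 0.052], 0.76, [259
[... 179 characters left out ...]
321.0, 226.0])]
top pepper_mill [([0.439, 0.042, 0.152], 0.57, [260.0, 250.0])]
top salt_shaker [([0.432, 0.12, 0.086], 0.61, [231.0, 254.0])]
top herb_jar [([0.531, -0.045, 0.081], 0.57, [292.0, 216.0]), ([0.44, 0.199, 0.107], 0.54, [200.0, 251.0])]
top garlic [([0.417, 0.408, 0.01], 0.56, [131.0, 263.0]), ([0.596, 0.153, 0.059], 0.47, [220.0, 195.0])]
top veg_box [([0.59, 0.143, 0.058], 0.59, [223.0, 197.0])]
top drawer_handle [([0.604, 0.132, 0.022], 0.7, [228.0, 194.0])]
top mat [([0.422, 0.406, 0.005], 0.87, [132.0, 261.0])]
top pan [([0.439, -0.37, 0.011], 0.95, [409.0, 249.0]), ([0.429, 0.119, 0.087], 0.48, [232.0, 255.0])]
top egg_timer [([0.63, -0.076, 0.044], 0.66, [302.0, 182.0])]
```

View pics/top0.png

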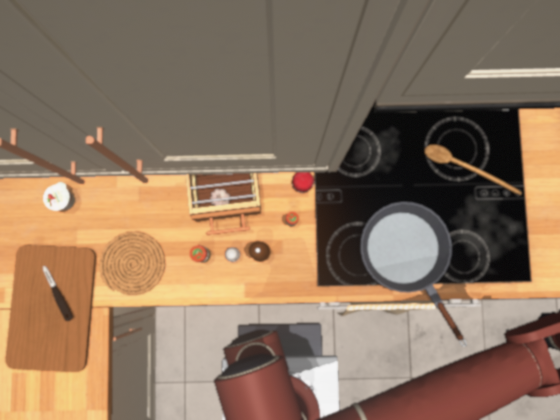

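View pics/scene0.png

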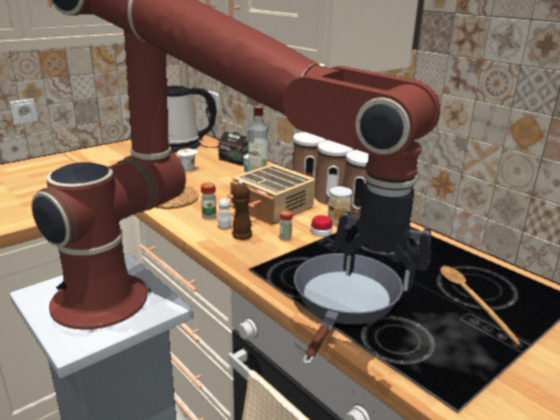

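```bash
python3 - <<'E'
from h import *
d=np.load('pics/top_d.npy'); w=cloud('top',d).reshape(-1,3)
print(np.nanpercentile(w[:,2],[5,50,95]))
def cyl(c,z0,z1,r=.05,cam=w):
    m=(np.hypot(cam[:,0]-c[0],cam[:,1]-c[1])<r)&(cam[:,2]>z0)&(cam[:,2]<z1)
    q=cam[m]
    if len(q)<3: print('few',len(q));return
    cc,rr=cv2.minEnclosingCircle(q[:,:2].astype(np.float32)); 
    print(c,z0,z1,len(q),'mean',q.mean(0).round(4),'enc',np.round(cc,4),round(rr,4),'zmax',q[:,2].max().round(4))
cyl((.435,.042),.15,.165);cyl((.435,.042),.165,.2);cyl((.432,.115),.08,.1);cyl((.435,.199),.1,.12)
cyl((.53,-.05),.07,.1);cyl((.42,.406),.006,.02,.13);cyl((.63,-.076),.035,.06,.05);cyl((.439,-.36),.035,.06,.16)
# veg box
m=(w[:,2]>.08)&(w[:,2]<.12)&(w[:,0]>.5)&(w[:,0]<.8)&(abs(w[:,1]-.1)<.13)&(w[:,1]>-.02)
q=w[m]; print(len(q),cv2.minAreaRect(q[:,:2].astype(np.float32)),q.min(0),q.max(0))
E
```

```text
[-0.89885978  0.01945778  1.09273604]
(0.435, 0.042) 0.15 0.165 190 mean [0.4396 0.0454 0.1562] enc [0.4388 0.0463] 0.0231 zmax 0.1633
(0.435, 0.042) 0.165 0.2 20 mean [0.4385 0.0456 0.1698] enc [0.4356 0.0458] 0.0092 zmax 0.1734
(0.432, 0.115) 0.08 0.1 111 mean [0.435  0.1188 0.0867] enc [0.4351 0.1186] 0.0165 zmax 0.0937
(0.435, 0.199) 0.1 0.12 223 mean [0.4373 0.2059 0.1076] enc [0.4373 0.2063] 0.0222 zmax 0.116
(0.53, -0.05) 0.07 0.1 133 mean [ 0.528  -0.0449  0.083 ] enc [ 0.5283 -0.0447] 0.0173 zmax 0.0908
(0.42, 0.406) 0.006 0.02 3284 mean [0.4181 0.4085 0.0116] enc [0.4193 0.4066] 0.1296 zmax 0.02
(0.63, -0.076) 0.035 0.06 321 mean [ 0.635  -0.0785  0.0447] enc [ 0.637  -0.0788] 0.0303 zmax 0.0566
(0.439, -0.36) 0.035 0.06 1569 mean [ 0.4349 -0.3749  0.0468] enc [ 0.4254 -0.3649] 0.1454 zmax 0.0597
1106 ((0.5895488858222961, 0.1363685429096222), (0.10996834188699722, 0.18931134045124054), 2.5257513523101807) [0.5310069  0.04065835 0.08020805] [0.64831685 0.22999078 0.10919714]
```

The top view shows jar (200,254), shaker (232,254) and mill (260,250) in a row in front of the box handle (228,228). The small look-alike jar is at (291,218), the timer at (303,182), the mat at (133,262), the pan at (405,245), and the garlic between the rods at (220,197).

```bash
python3 - <<'E'
from h import *
from scipy.optimize import least_squares
d=np.load('pics/top_d.npy'); W=cloud('top',d)
p=cv2.imread('pics/top0.png')
def fitc(q,r=None):
    f=lambda a:np.hypot(q[:,0]-a[0],q[:,1]-a[1])-(r or a[2])
    s=least_squares(f,[*np.median(q[:,:2],0),.1],loss='soft_l1',f_scale=.003);return s.x.round(4)
# pan rim
c=W.reshape(-1,3);m=(c[:,2]>.044)&(c[:,2]<.06)&(np.hypot(c[:,0]-.44,c[:,1]+.37)<.15)
q=c[m];print('pan',fitc(q))
# mat: depth points z>6mm in x.32-.53, y .3-.5
hsv=cv2.cvtColor(p,cv2.COLOR_BGR2HSV)
print('hsv mat',hsv[262,150],'wood',hsv[285,200],'gap',hsv[262,170],'board',hsv[320,40])
m=(W[...,2]>.006)&(W[...,2]<.03)&(W[...,1]<.515)&(W[...,1]>.28)&(W[...,0]>.3)&(W[...,0]<.54)
k=cv2.morphologyEx(m.astype(np.uint8),cv2.MORPH_OPEN,np.ones((5,5)))
q=W[k>0];print('mat',len(q),q.min(0),q.max(0),q.mean(0)); print('table z',np.nanmedian(W[270:290,180:300,2]))
# box front / handle
m=(c[:,0]>.46)&(c[:,0]<.56)&(c[:,1]>.03)&(c[:,1]<.25)
for z0,z1 in((.082,.095),(.095,.108),(.055,.08)):
    q=c[m&(c[:,2]>z0)&(c[:,2]<z1)];print(z0,len(q),q.min(0).round(3),q.max(0).round(3))
    if z0==.055:
        q=q[q[:,0]<.515]; print('handle',len(q),q.mean(0).round(4),np.polyfit(q[:,1],q[:,0],1),q[:,1].min(),q[:,1].max())
    else:
        # front edge per y bin
        b=[(y,q[abs(q[:,1]-y)<.006,0].min()) for y in np.arange(.06,.22,.012) if (abs(q[:,1]-y)<.006).any()];b=np.array(b);print(np.polyfit(b[:,0],b[:,1],1),b.round(3).tolist())
E
```

```text
pan [ 0.4436 -0.3536  0.1192]
hsv mat [ 14 133 209] wood [ 20 108 247] gap [ 16 120 245] board [ 13 151 171]
mat 1139 [0.35090443 0.31480879 0.00600735] [0.4896116  0.49409358 0.02140759] [0.42280399 0.40269445 0.01163542]
table z 0.0012560411728543817
0.082 322 [0.531 0.041 0.082] [0.56  0.231 0.095]
[-0.095458    0.55184253] [[0.06, 0.546], [0.072, 0.545], [0.084, 0.544], [0.096, 0.542], [0.108, 0.542], [0.12, 0.54], [0.132, 0.54], [0.144, 0.537], [0.156, 0.537], [0.168, 0.535], [0.18, 0.535], [0.192, 0.533], [0.204, 0.533], [0.216, 0.531]]
0.095 227 [0.533 0.046 0.095] [0.56  0.23  0.108]
[-0.14227038  0.56408898] [[0.06, 0.548], [0.072, 0.553], [0.084, 0.556], [0.096, 0.556], [0.108, 0.547], [0.12, 0.55], [0.132, 0.552], [0.144, 0.539], [0.156, 0.537], [0.168, 0.537], [0.18, 0.54], [0.192, 0.538], [0.204, 0.535], [0.216, 0.533]]
0.055 306 [0.489 0.042 0.056] [0.553 0.222 0.08 ]
handle 182 [0.5004 0.1303 0.0687] [-0.07334955  0.50995733] 0.06989721303313949 0.18669188457074187
```

```bash
python3 -m inch '[[[-0.02,0,-0.04],[0,0,0.14],1],[[0,0,0],[0,0,0.14],1],[[0,0,0],[0,0,0.13],1]]'
```

```text
time: 1.3
tool_pos: [0.2304, -0.5821, 0.2985]
tool_rot: [0.002, 1.0, -0.003, 0.0]
contact_force: [0.2, 0.2, -0.7]
gripper_width: 0.996
grasp_force: 0.0
```

```bash
python3 -m inch '[[[0.016,-0.044,0],[0,0,0],1],[[0.016,-0.046,0],[0,0,0],1],[[0.016,-0.046,0],[0,0,0],1],[[0.016,-0.046,0],[0,0,0],1],[[0.016,-0.046,0],[0,0,0],1],[[0.016,-0.046,0],[0,0,0],1],[[0.016,-0.046,0],[0,0,0],1],[[0.016,-0.046,0],[0,0,0],1]]'; python3 -m inch '[[[0.016,-0.046,0],[0,0,0],1],[[0.016,-0.046,0],[0,0,0],1],[[0.016,-0.046,0],[0,0,0],1],[[0.016,-0.046,0],[0,0,0],1],[[0,0,0],[0,0,0],1],[[0,0,0],[0,0,0],1]]'
python3 - <<'E'
from h import *
print(manip.state()['joint_pos'])
P=manip.camera_params('wrist');p,d=save('wrist','wrist1')
w=cloud('wrist',d,P).reshape(-1,3)
for c,z0,z1 in(((.438,.046),.12,.163),((.438,.046),.163,.18),((.435,.119),.078,.1),((.437,.206),.09,.12)):
    q=w[(np.hypot(w[:,0]-c[0],w[:,1]-c[1])<.04)&(w[:,2]>z0)&(w[:,2]<z1)]
    if len(q)>5:
        cc,r=cv2.minEnclosingCircle(q[:,:2].astype(np.float32));print(c,len(q),np.round(cc,4),round(r,4),q[:,2].max().round(4),q[:,2].min().round(4))
E
```

```text
time: 2.1
tool_pos: [0.3589, -0.2134, 0.2966]
tool_rot: [0.0, 1.0, -0.0, 0.001]
contact_force: [1.7, -0.7, -0.1]
gripper_width: 1.002
grasp_force: 0.0
time: 2.7
tool_pos: [0.4229, -0.0302, 0.2964]
tool_rot: [0.0, 1.0, 0.002, -0.0]
contact_force: [0.2, -0.0, -0.6]
gripper_width: 1.002
grasp_force: 0.0
[-2.46831453e-01 -4.78908630e-01  2.00041612e+00 -4.75123425e-04
  1.61999584e+00  1.32074548e+00]
(0.438, 0.046) 2717 [0.4404 0.0478] 0.0249 0.1626 0.12
(0.438, 0.046) 203 [0.4394 0.0475] 0.0055 0.1709 0.163
(0.435, 0.119) 792 [0.4356 0.1213] 0.0169 0.09 0.0781
(0.437, 0.206) 2198 [0.4378 0.2079] 0.0232 0.1075 0.09
```

View pics/wrist1.png

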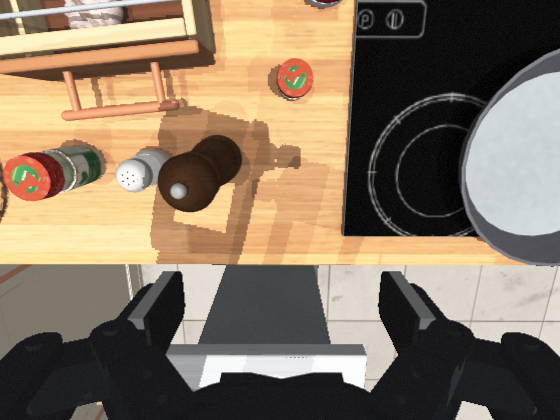

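The wrist view shows the mill head (190,185), shaker (137,170), target jar (50,175) and handle bar (120,105). All fitted radii match the sizes given.

```bash
python3 -m inch '[[[0.009,-0.039,0],[0,0,0],1],[[0.008,-0.039,0],[0,0,0],1],[[0,0,0.04],[0,0,0],1],[[0,0,0.045],[0,0,0],1],[[0,0,0.04],[0,0,0],1],[[0,0,0.03],[0,0,0],1],[[0,0,0],[0,0,0],1],[[0,0,0],[0,0,0],1]]'; python3 -m inch '[[[0,0,0],[0,0,0],0.3],[[0,0,0],[0,0,0],0],[[0,0,0],[0,0,0],0],[[0,0,0],[0,0,0],0],[[0,0,0],[0,0,0],0],[[0,0,0],[0,0,0],0]]'
```

```text
time: 3.55
tool_pos: [0.44, 0.0454, 0.1418]
tool_rot: [0.0, 1.0, -0.001, -0.0]
contact_force: [1.4, 0.3, -0.1]
gripper_width: 1.005
grasp_force: 0.0
time: 4.15
tool_pos: [0.4414, 0.0467, 0.1438]
tool_rot: [0.0, 1.0, 0.0, 0.002]
contact_force: [-0.4, -0.1, 5.8]
gripper_width: 0.542
grasp_force: 61.1
```

```bash
python3 -m inch '[[[0,0,-0.02],[0,0,0],0],[[0,0,-0.035],[0,0,0],0],[[0,0,-0.04],[0,0,0],0],[[0,0,-0.035],[0,0,0],0],[[-0.004,-0.02,0],[0,0,0],0],[[-0.007,-0.035,0],[0,0,0],0],[[-0.008,-0.04,0],[0,0,0],0],[[-0.008,-0.04,0],[0,0,0],0]]'; python3 -m inch '[[[-0.008,-0.04,0],[0,0,0],0],[[-0.008,-0.04,0],[0,0,0],0],[[-0.008,-0.04,0],[0,0,0],0],[[-0.008,-0.04,0],[0,0,0],0],[[-0.007,-0.035,0],[0,0,0],0],[[-0.004,-0.028,0],[0,0,0],0],[[0,0,0],[0,0,0],0],[[0,0,0],[0,0,0],0]]'
python3 - <<'E'
from h import *
P=manip.camera_params('wrist');p,d=save('wrist','wrist2')
w=cloud('wrist',d,P)
from scipy.optimize import least_squares
m=(w[...,2]>.007)&(w[...,2]<.018)&(np.hypot(w[...,0]-.42,w[...,1]-.405)<.12)
k=cv2.morphologyEx(m.astype(np.uint8),cv2.MORPH_OPEN,np.ones((3,3)))
q=w[k>0];print(len(q),cv2.minEnclosingCircle(q[:,:2].astype(np.float32)),q.min(0),q.max(0))
E
```

```text
time: 4.95
tool_pos: [0.4123, 0.183, 0.2716]
tool_rot: [-0.0, 1.0, -0.001, 0.0]
contact_force: [1.5, 0.1, -0.7]
gripper_width: 0.54
grasp_force: 62.2
time: 5.75
tool_pos: [0.3695, 0.4049, 0.2709]
tool_rot: [0.001, 1.0, 0.001, -0.0]
contact_force: [0.2, -0.7, -2.0]
gripper_width: 0.539
grasp_force: 62.5
16656 ((0.4123793840408325, 0.4190100133419037), 0.1041111946105957) [0.342539   0.31571472 0.00700069] [0.50696896 0.51411517 0.0177286 ]
```

View pics/wrist2.png

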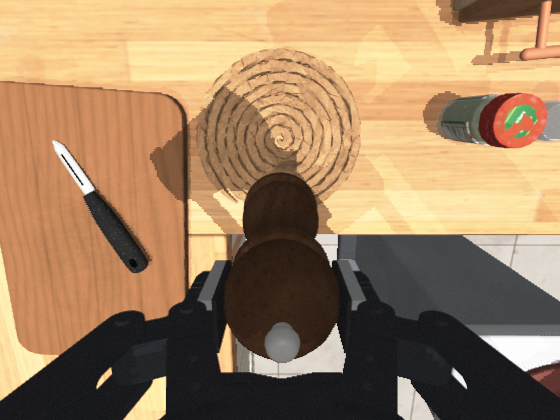

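```bash
python3 - <<'E'
from h import *
w=cloud('wrist',np.load('pics/wrist_d.npy'))
for u,v in((280,138),(278,53),(200,138),(357,138)): print(u,v,np.nanmedian(w[v-1:v+2,u-1:u+2].reshape(-1,3),0).round(4))
E
```

```text
280 138 [ 0.4163  0.4049 -0.0009]
278 53 [0.5034 0.4069 0.0097]
200 138 [0.4171 0.4938 0.0096]
357 138 [0.4171 0.3196 0.0109]
```

The mat shows as a circle centred near pixel (280,137), which is about (0.414, 0.406) in world. The mill hangs upright in the grip above its robot-side half.

```bash
python3 -m inch '[[[-0.004,0,0.03],[0,0,0],0],[[0,0,0.04],[0,0,0],0],[[0,0,0.028],[0,0,0],0],[[0,0,0.012],[0,0,0],0],[[0,0,0.005],[0,0,0],0],[[0,0,0],[0,0,0],0],[[0,0,0],[0,0,0],0]]'
```

```text
time: 6.5
tool_pos: [0.3669, 0.4055, 0.1584]
tool_rot: [-0.001, 1.0, -0.0, 0.001]
contact_force: [0.8, 0.4, -0.7]
gripper_width: 0.544
grasp_force: 62.5
```

```bash
python3 -m inch '[[[0,0,0.002],[0,0,0],0],[[0,0,0],[0,0,0],0]]'; python3 -m inch '[[[0,0,0.001],[0,0,0],0],[[0,0,0],[0,0,0],0],[[0,0,0],[0,0,0],0]]'
```

```text
time: 6.7
tool_pos: [0.3666, 0.4055, 0.1558]
tool_rot: [-0.001, 1.0, -0.0, 0.001]
contact_force: [-0.0, 1.0, 1.1]
gripper_width: 0.537
grasp_force: 62.8
time: 7.0
tool_pos: [0.3669, 0.4058, 0.1557]
tool_rot: [-0.001, 1.0, 0.0, 0.002]
contact_force: [-0.7, 0.7, 5.7]
gripper_width: 0.542
grasp_force: 63.1
```

```bash
python3 -m inch '[[[0,0,0],[0,0,0],1],[[0,0,0],[0,0,0],1],[[0,0,0],[0,0,0],1],[[0,0,0],[0,0,0],1],[[0,0,-0.01],[0,0,0],1],[[0,0,-0.03],[0,0,0],1],[[0,0,-0.045],[0,0,0],1],[[0,0,-0.035],[0,0,0],1]]'; python3 -m inch '[[[0.01,0.03,0],[0,0,0],0.85],[[0.015,0.045,0],[0,0,0],0.85],[[0.017,0.045,0],[0,0,0],0.85],[[0.017,0.045,0],[0,0,0],0.85],[[0.012,0.033,0],[0,0,0],0.85],[[0,0,0.04],[0,0,0],0.85],[[0,0,0.04],[0,0,0],0.85],[[0,0,0],[0,0,0],0.85]]'
python3 - <<'E'
from h import *
P=manip.camera_params('wrist');p,d=save('wrist','wrist3')
w=cloud('wrist',d,P).reshape(-1,3)
for c,z0,z1 in(((.435,.121),.078,.1),((.437,.207),.09,.12)):
    q=w[(np.hypot(w[:,0]-c[0],w[:,1]-c[1])<.04)&(w[:,2]>z0)&(w[:,2]<z1)]
    if len(q)>5:
        cc,r=cv2.minEnclosingCircle(q[:,:2].astype(np.float32));print(c,len(q),np.round(cc,4),round(r,4))
r=cv2.imread('pics/wrist3.png')
p,d=save('scene','scene1');w=cloud('scene',d).reshape(-1,3)
q=w[(np.hypot(w[:,0]-.367,w[:,1]-.405)<.05)&(w[:,2]>.02)&(w[:,2]<.2)]
print('mill',len(q),q[:,2].max() if len(q) else '')
E
```

```text
time: 7.8
tool_pos: [0.3661, 0.4049, 0.2763]
tool_rot: [-0.001, 1.0, -0.0, 0.001]
contact_force: [0.4, 0.2, -0.4]
gripper_width: 1.001
grasp_force: 0.0
time: 8.6
tool_pos: [0.4334, 0.2053, 0.1878]
tool_rot: [0.002, 1.0, -0.001, -0.005]
contact_force: [-0.6, -0.3, -0.4]
gripper_width: 0.848
grasp_force: 0.0
(0.435, 0.121) 1562 [0.4355 0.1226] 0.0166
(0.437, 0.207) 3868 [0.4378 0.2084] 0.0228
mill 713 0.17941240903350636
```

```bash
python3 -m inch '[[[0.0045,-0.003,0.02],[0,0,0],0.85],[[0,0,0.035],[0,0,0],0.85],[[0,0,0.03],[0,0,0],0.85],[[0,0,0.017],[0,0,0],0.85],[[0,0,0],[0,0,0],0.85],[[0,0,0],[0,0,0],0.85]]'; python3 -m inch '[[[0,0,0],[0,0,0],0.2],[[0,0,0],[0,0,0],0],[[0,0,0],[0,0,0],0],[[0,0,0],[0,0,0],0],[[0,0,0],[0,0,0],0]]'
```

```text
time: 9.3
tool_pos: [0.4431, 0.2106, 0.094]
tool_rot: [-0.001, 1.0, 0.0, 0.002]
contact_force: [0.1, -0.5, 0.2]
gripper_width: 0.849
grasp_force: 0.0
time: 9.8
tool_pos: [0.443, 0.2101, 0.0938]
tool_rot: [-0.0, 1.0, -0.0, 0.002]
contact_force: [-1.1, -0.2, 5.7]
gripper_width: 0.508
grasp_force: 60.2
```

```bash
python3 -m inch '[[[0,0,-0.02],[0,0,0],0],[[0,0,-0.04],[0,0,0],0],[[0,0,-0.04],[0,0,0],0],[[0.001,-0.025,0],[0,0,0],0],[[0.001,-0.04,0],[0,0,0],0],[[0.002,-0.045,0],[0,0,0],0],[[0.002,-0.045,0],[0,0,0],0],[[0.001,-0.045,0],[0,0,0],0]]'; python3 -m inch '[[[0.001,-0.03,0],[0,0,0],0],[[0,-0.015,0],[0,0,0],0],[[0,0,0.02],[0,0,0],0],[[0,0,0.035],[0,0,0],0],[[0,0,0.02],[0,0,0],0],[[0,0,0.008],[0,0,0],0],[[0,0,0.001],[0,0,0],0],[[0,0,0],[0,0,0],0]]'; python3 -m inch '[[[0,0,0.001],[0,0,0],0],[[0,0,0],[0,0,0],0],[[0,0,0],[0,0,0],0]]'
```

```text
time: 10.6
tool_pos: [0.4482, 0.4115, 0.1916]
tool_rot: [-0.0, 1.0, -0.0, 0.0]
contact_force: [0.6, -1.4, -0.5]
gripper_width: 0.505
grasp_force: 61.3
time: 11.4
tool_pos: [0.45, 0.4548, 0.1083]
tool_rot: [-0.0, 1.0, -0.0, 0.001]
contact_force: [0.2, 0.1, -0.3]
gripper_width: 0.508
grasp_force: 61.3
time: 11.7
tool_pos: [0.4496, 0.4549, 0.1069]
tool_rot: [-0.0, 1.0, -0.0, 0.0]
contact_force: [-0.7, -0.1, -1.3]
gripper_width: 0.506
grasp_force: 61.3
```

```bash
python3 -m inch '[[[0,0,0.0015],[0,0,0],0],[[0,0,0],[0,0,0],0],[[0,0,0],[0,0,0],0]]'; python3 -m inch '[[[0,0,0],[0,0,0],0.85],[[0,0,0],[0,0,0],0.85],[[0,0,0],[0,0,0],0.85],[[0,0,0],[0,0,0],0.85],[[0,0,-0.01],[0,0,0],0.85],[[0,0,-0.03],[0,0,0],0.85],[[0,0,-0.04],[0,0,0],0.85],[[0,0,-0.03],[0,0,0],0.85]]'; python3 -m inch '[[[-0.001,0.03,0],[0,0,0],0.9],[[-0.002,0.045,0],[0,0,0],0.9],[[-0.002,0.045,0],[0,0,0],0.9],[[-0.002,0.045,0],[0,0,0],0.9],[[-0.002,0.045,0],[0,0,0],0.9],[[-0.002,0.045,0],[0,0,0],0.9],[[-0.002,0.045,0],[0,0,0],0.9],[[-0.001,0.033,0],[0,0,0],0.9]]';  python3 -m inch '[[[0,0,0.03],[0,0,0],0.9],[[0,0,0.03],[0,0,0],0.9],[[0,0,0],[0,0,0],0.9],[[0,0,0],[0,0,0],0.9]]'
python3 - <<'E'
from h import *
print(manip.state()['tool_pos'])
P=manip.camera_params('wrist');p,d=save('wrist','wrist4')
w=cloud('wrist',d,P).reshape(-1,3)
for c,z0,z1 in(((.435,.121),.078,.1),):
    q=w[(np.hypot(w[:,0]-c[0],w[:,1]-c[1])<.04)&(w[:,2]>z0)&(w[:,2]<z1)]
    if len(q)>5:
        cc,r=cv2.minEnclosingCircle(q[:,:2].astype(np.float32));print(c,len(q),np.round(cc,4),round(r,4))
E
```

```text
time: 12.0
tool_pos: [0.4497, 0.455, 0.1057]
tool_rot: [-0.0, 1.0, -0.0, 0.0]
contact_force: [-0.3, -1.1, 3.8]
gripper_width: 0.505
grasp_force: 61.8
time: 12.8
tool_pos: [0.4498, 0.4551, 0.2181]
tool_rot: [-0.001, 1.0, -0.0, 0.001]
contact_force: [0.6, 0.7, 0.7]
gripper_width: 0.847
grasp_force: 0.0
time: 13.6
tool_pos: [0.435, 0.1197, 0.2157]
tool_rot: [0.0, 1.0, -0.001, 0.001]
contact_force: [0.5, -0.4, 0.5]
gripper_width: 0.9
grasp_force: 0.0
time: 14.0
tool_pos: [0.4353, 0.1218, 0.1554]
tool_rot: [0.0, 1.0, -0.0, -0.0]
contact_force: [-0.1, 1.2, 0.7]
gripper_width: 0.897
grasp_force: 0.0
[0.43528078 0.12180917 0.15540656]
(0.435, 0.121) 2011 [0.4354 0.1221] 0.0168
```

```bash
python3 -m inch '[[[0,0,0.025],[0,0,0],0.9],[[0,0,0.035],[0,0,0],0.9],[[0,0,0.022],[0,0,0],0.9],[[0,0,0.0075],[0,0,0],0.9],[[0,0,0],[0,0,0],0.9],[[0,0,0],[0,0,0],0.9]]'; python3 -m inch '[[[0,0,0],[0,0,0],0.2],[[0,0,0],[0,0,0],0],[[0,0,0],[0,0,0],0],[[0,0,0],[0,0,0],0],[[0,0,0],[0,0,0],0]]'
```

```text
time: 14.65
tool_pos: [0.4369, 0.1221, 0.0674]
tool_rot: [-0.0, 1.0, 0.0, 0.002]
contact_force: [0.5, 1.4, 0.2]
gripper_width: 0.9
grasp_force: 0.0
time: 15.15
tool_pos: [0.4365, 0.1219, 0.0668]
tool_rot: [-0.0, 1.0, -0.0, 0.001]
contact_force: [-0.1, -0.5, 6.0]
gripper_width: 0.407
grasp_force: 59.6
```

```bash
python3 - <<'E'
from h import *
p,d=save('wrist','wrist5')
p,d=save('scene','s')
a=cv2.resize(p[150:270,150:310,::-1],(640,480),interpolation=cv2.INTER_CUBIC)
b=cv2.resize(cv2.imread('pics/wrist5.png')[60:420,:],(560,360))
o=np.zeros((480,800,3),np.uint8);o[:300,:400]=cv2.resize(a,(400,300));o[:300,400:]=cv2.resize(b,(400,300));cv2.imwrite('pics/c5.png',o[:300])
E
```

```text
(no output)
```

View pics/c5.png

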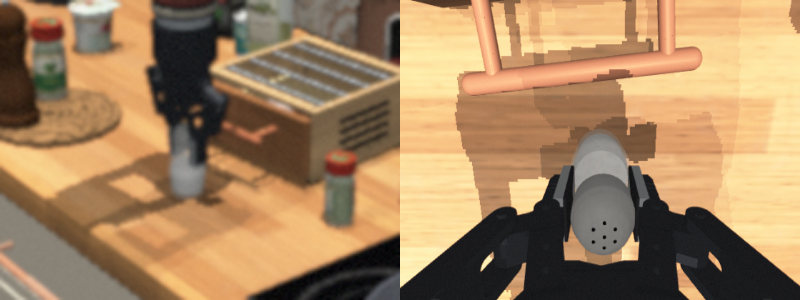

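The left crop shows the mill and jar upright on the mat. The right crop shows the shaker upright between the pads, so the grip is good.

```bash
python3 -m inch '[[[0,0,-0.02],[0,0,0],0],[[0,0,-0.04],[0,0,0],0],[[0,0,-0.04],[0,0,0],0],[[0.002,-0.025,0],[0,0,0],0],[[0.003,-0.04,0],[0,0,0],0],[[0.003,-0.045,0],[0,0,0],0],[[0.003,-0.045,0],[0,0,0],0],[[0.001,-0.045,0],[0,0,0],0]]'; python3 -m inch '[[[0.001,-0.025,0],[0,0,0],0],[[0,-0.01,0],[0,0,0],0],[[0,0,0.02],[0,0,0],0],[[0,0,0.035],[0,0,0],0],[[0,0,0.02],[0,0,0],0],[[0,0,0.01],[0,0,0],0],[[0,0,0.001],[0,0,0],0],[[0,0,0],[0,0,0],0]]'; python3 -m inch '[[[0,0,0.002],[0,0,0],0],[[0,0,0],[0,0,0],0],[[0,0,0],[0,0,0],0]]'
```

```text
time: 16.05
tool_pos: [0.447, 0.3233, 0.1648]
tool_rot: [0.0, 1.0, -0.0, -0.0]
contact_force: [-0.4, -0.6, -0.6]
gripper_width: 0.409
grasp_force: 59.7
time: 16.85
tool_pos: [0.4487, 0.3563, 0.0796]
tool_rot: [-0.0, 1.0, -0.0, 0.0]
contact_force: [0.8, 1.2, -1.7]
gripper_width: 0.412
grasp_force: 59.8
time: 17.15
tool_pos: [0.4491, 0.3568, 0.0787]
tool_rot: [-0.0, 1.0, -0.0, 0.001]
contact_force: [-2.1, -2.2, 6.9]
gripper_width: 0.413
grasp_force: 60.8
```

```bash
python3 -m inch '[[[0,0,0],[0,0,0],0.8],[[0,0,0],[0,0,0],0.8],[[0,0,0],[0,0,0],0.8],[[0,0,0],[0,0,0],0.8],[[0,0,-0.01],[0,0,0],0.8],[[0,0,-0.03],[0,0,0],0.8],[[0,0,-0.045],[0,0,0],0.8],[[0,0,-0.035],[0,0,0],0.8]]'; python3 -m inch '[[[0.005,0.03,0],[0,0,0],0.8],[[0.01,0.045,0],[0,0,0],0.8],[[0.01,0.045,0],[0,0,0],0.8],[[0.01,0.045,0],[0,0,0],0.8],[[0.01,0.042,0],[0,0,0],0.8],[[0.006,0.02,0],[0,0,0],0.8],[[0,0,0],[0,0,-0.139],0.8],[[0,0,0],[0,0,-0.139],0.8]]'; python3 -m inch '[[[0,0,0],[0,0,-0.139],0.8],[[0,0,0],[0,0,-0.139],0.8],[[0,0,0],[0,0,-0.139],0.8],[[0,0,0],[0,0,-0.139],0.8],[[0,0,0],[0,0,-0.139],0.8],[[0,0,0],[0,0,-0.139],0.8],[[0,0,0],[0,0,-0.139],0.8],[[0,0,0],[0,0,-0.139],0.8]]'; python3 -m inch '[[[0,0,0],[0,0,-0.139],0.8],[[0,0,0],[0,0,-0.139],0.8],[[0,0,0],[0,0,0],0.8],[[0,0,0],[0,0,0],0.8]]'
python3 - <<'E'
from h import *
from scipy.spatial.transform import Rotation as Ro
s=manip.state();print(s['joint_pos'].round(3))
R=Ro.from_quat(s['tool_rot'],scalar_first=True).as_matrix()
P=manip.camera_params('wrist');p,d=save('wrist','wrist6')
w=cloud('wrist',d,P).reshape(-1,3)
q=w[(w[:,2]>.055)&(w[:,2]<.075)&(w[:,0]>.475)&(w[:,0]<.513)&(w[:,1]>.05)&(w[:,1]<.21)]
k=np.polyfit(q[:,1],q[:,0],1);print(len(q),q.min(0).round(4),q.max(0).round(4),k,np.polyval(k,.13))
c=q.mean(0);print('mean',c,'tool',s['tool_pos'],'delta tool',R.T@(np.array([np.polyval(k,.13),.13,.07])-s['tool_pos']))
print(R.round(3))
E
```

```text
time: 17.95
tool_pos: [0.4487, 0.357, 0.2003]
tool_rot: [-0.001, 1.0, -0.0, 0.001]
contact_force: [0.5, -0.3, 0.7]
gripper_width: 0.807
grasp_force: 0.0
time: 18.75
tool_pos: [0.4997, 0.1287, 0.1982]
tool_rot: [-0.0, 0.99, 0.14, 0.0]
contact_force: [1.1, 0.2, -0.2]
gripper_width: 0.8
grasp_force: 0.0
time: 19.55
tool_pos: [0.4994, 0.1298, 0.1981]
tool_rot: [0.0, 0.766, 0.643, 0.0]
contact_force: [-0.0, 0.6, -0.6]
gripper_width: 0.805
grasp_force: 0.0
time: 19.95
tool_pos: [0.4994, 0.1298, 0.1978]
tool_rot: [0.0, 0.673, 0.74, 0.0]
contact_force: [-0.0, 0.2, 0.7]
gripper_width: 0.798
grasp_force: 0.0
[ 0.11  -0.168  1.924  0.     1.386  0.016]
2044 [0.4895 0.073  0.0617] [0.513  0.1911 0.0699] [-0.07414064  0.51013194] 0.5004936567637939
mean [0.49986079 0.13853608 0.06698575] tool [0.49939207 0.12980702 0.19781521] delta tool [8.15007247e-05 1.03186483e-03 1.27815914e-01]
[[-0.094  0.996  0.001]
 [ 0.996  0.094  0.   ]
 [ 0.     0.001 -1.   ]]
```

View pics/wrist6.png

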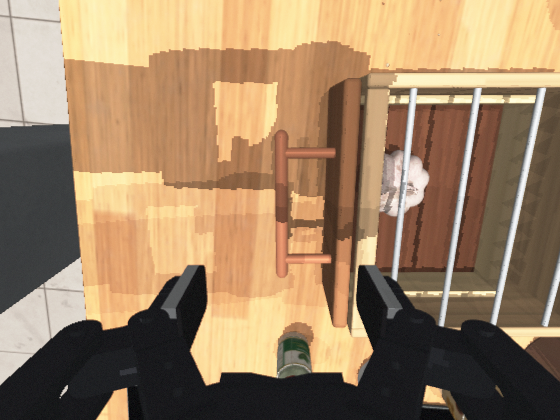

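The bar at pixel column 282 runs vertical, so the tool is aligned with it. The bulb is seen behind the front edge at (403,183).

```bash
python3 -m inch '[[[0,0,0],[0,0,0],0.35],[[0,0,0.02],[0,0,0],0.35],[[0,0,0.035],[0,0,0],0.35],[[0,0,0.035],[0,0,0],0.35],[[0,0,0.025],[0,0,0],0.35],[[0,0,0.012],[0,0,0],0.35],[[0,0,0],[0,0,0],0.35],[[0,0,0],[0,0,0],0.35]]'; python3 -m inch '[[[0,0,0],[0,0,0],0],[[0,0,0],[0,0,0],0],[[0,0,0],[0,0,0],0],[[0,0,0],[0,0,0],0],[[0,0,0],[0,0,0],0]]'
```

```text
time: 20.8
tool_pos: [0.4999, 0.1298, 0.0709]
tool_rot: [0.0, 0.672, 0.74, 0.0]
contact_force: [-0.3, 0.0, 0.4]
gripper_width: 0.349
grasp_force: 0.0
time: 21.3
tool_pos: [0.5001, 0.1298, 0.0713]
tool_rot: [0.001, 0.672, 0.741, 0.001]
contact_force: [-0.4, 0.3, 6.0]
gripper_width: 0.091
grasp_force: 58.9
```

```bash
python3 -m inch '[[[0,-0.006,0],[0,0,0],0],[[0,-0.012,0],[0,0,0],0],[[0,-0.016,0],[0,0,0],0],[[0,-0.018,0],[0,0,0],0],[[0,-0.018,0],[0,0,0],0],[[0,-0.017,0],[0,0,0],0],[[0,-0.013,0],[0,0,0],0],[[0,-0.007,0],[0,0,0],0]]'; python3 -m inch '[[[0,0,0],[0,0,0],0],[[0,0,0],[0,0,0],0.2],[[0,0,0],[0,0,0],0.3],[[0,0,0],[0,0,0],0.35],[[0,0,-0.01],[0,0,0],0.35],[[0,0,-0.03],[0,0,0],0.35],[[0,0,-0.045],[0,0,0],0.35],[[0,0,-0.045],[0,0,0],0.5]]';  python3 -m inch '[[[0,0,-0.03],[0,0,0],0.8],[[0,0,0],[0,0,0],0.8],[[0,0,0],[0,0,0],0.8]]'
python3 - <<'E'
from h import *
s=manip.state();print(s['joint_pos'].round(3),s['tool_pos'])
p,d=save('wrist','wrist7');print([(x['point'],x['score']) for x in manip.look_for('wrist','garlic')])
P=manip.camera_params('wrist');w=cloud('wrist',d,P).reshape(-1,3)
print([(x['point'],x['score']) for x in manip.look_for('wrist','drawer_handle')])
q=w[(w[:,2]>.055)&(w[:,2]<.073)&(w[:,0]>.37)&(w[:,0]<.41)&(w[:,1]>.05)&(w[:,1]<.2)];print('bar',len(q),q.mean(0) if len(q) else '')
E
```

```text
time: 22.1
tool_pos: [0.3924, 0.1193, 0.0712]
tool_rot: [0.001, 0.672, 0.741, 0.001]
contact_force: [1.2, -0.1, 7.4]
gripper_width: 0.093
grasp_force: 60.2
time: 22.9
tool_pos: [0.392, 0.1193, 0.2015]
tool_rot: [-0.001, 0.672, 0.741, -0.001]
contact_force: [0.3, 0.2, 0.2]
gripper_width: 0.49
grasp_force: 0.0
time: 23.2
tool_pos: [0.3931, 0.1194, 0.2312]
tool_rot: [0.001, 0.672, 0.741, 0.001]
contact_force: [-0.0, 0.1, -0.7]
gripper_width: 0.797
grasp_force: 0.0
[ 0.113 -0.489  2.114  0.     1.515  0.016] [0.39308322 0.11942069 0.23124406]
[([0.4782, 0.1495, 0.0553], 0.88)]
[([0.5086, 0.1362, 0.018], 0.61)]
bar 1813 [0.39230521 0.12743578 0.064322  ]
```

View pics/wrist7.png

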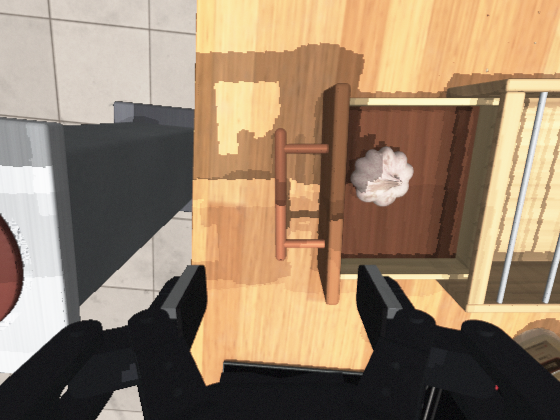

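The drawer is out, the bar is at column 281, and the bulb stands at (381,177) just behind the front. It therefore has to be gripped across the drawer (along y).

```bash
python3 -m inch '[[[0,0,0],[0,0,0.14],0.8],[[0,0,0],[0,0,0.14],0.8],[[0,0,0],[0,0,0.14],0.8],[[0,0,0],[0,0,0.14],0.8],[[0,0,0],[0,0,0.14],0.8],[[0,0,0],[0,0,0.14],0.8],[[0,0,0],[0,0,0.14],0.8],[[0,0,0],[0,0,0.14],0.8]]'; python3 -m inch '[[[0,0,0],[0,0,0.14],0.8],[[0,0,0],[0,0,0.14],0.8],[[0,0,0],[0,0,0.14],0.8],[[0,0,0],[0,0,0.031],0.8],[[0,0,0],[0,0,0],0.8],[[0,0,0],[0,0,0],0.8]]'
python3 - <<'E'
from h import *
from scipy.spatial.transform import Rotation as Ro
P=manip.camera_params('wrist');s=manip.state();p,d=save('wrist','wrist8')
R=Ro.from_quat(s['tool_rot'],scalar_first=True).as_matrix()
w=cloud('wrist',d,P).reshape(-1,3)
for z0 in(.035,.045,.06):
    q=w[(np.hypot(w[:,0]-.477,w[:,1]-.149)<.034)&(w[:,2]>z0)&(w[:,2]<.085)]
    cc,r=cv2.minEnclosingCircle(q[:,:2].astype(np.float32));print(z0,len(q),np.round(cc,4),round(r,4),q[:,2].max(),q.min(0),q.max(0))
    print('delta',R.T@(np.array([*cc,.052])-s['tool_pos']))
print(s['tool_pos'],R.round(3)[0],[x['point'] for x in manip.look_for('wrist','garlic')])
E
```

```text
time: 24.15
tool_pos: [0.3919, 0.1193, 0.2283]
tool_rot: [-0.0, 0.964, 0.268, -0.002]
contact_force: [-0.6, 0.4, -0.1]
gripper_width: 0.803
grasp_force: 0.0
time: 24.75
tool_pos: [0.3923, 0.1193, 0.2291]
tool_rot: [0.0, 0.999, 0.049, -0.001]
contact_force: [0.6, 0.2, -0.4]
gripper_width: 0.802
grasp_force: 0.0
0.035 3220 [0.4848 0.1444] 0.0285 0.07612678863332255 [0.45699057 0.11725063 0.039878  ] [0.5106595  0.17249458 0.07612679]
delta [ 0.09501272 -0.0159712   0.17683995]
0.045 3142 [0.4852 0.1446] 0.0276 0.07612678863332255 [0.45798142 0.11796793 0.04500716] [0.5106595  0.17129025 0.07612679]
delta [ 0.09535975 -0.01606601  0.17683912]
0.06 904 [0.4841 0.1451] 0.016 0.07612678863332255 [0.46918639 0.13031738 0.0600014 ] [0.49983984 0.15837302 0.07612679]
delta [ 0.09438882 -0.01672307  0.17684141]
[0.39225448 0.11932265 0.22906574] [ 0.995  0.097 -0.002] [[0.4832, 0.1452, 0.0546]]
```

```bash
python3 -m inch '[[[0.025,-0.004,0],[0,0,0],0.85],[[0.04,-0.007,0],[0,0,0],0.85],[[0.03,-0.005,0],[0,0,0],0.85],[[0,0,0.035],[0,0,0],0.85],[[0,0,0.045],[0,0,0],0.85],[[0,0,0.045],[0,0,0],0.85],[[0,0,0],[0,0,0],0.85],[[0,0,0],[0,0,0],0.85]]'; python3 -m inch '[[[0,0,0.025],[0,0,0],0.85],[[0,0,0.017],[0,0,0],0.85],[[0,0,0.009],[0,0,0],0.85],[[0,0,0],[0,0,0],0.85],[[0,0,0],[0,0,0],0.85]]';python3 -m inch '[[[0,0,0],[0,0,0],0.5],[[0,0,0],[0,0,0],0.3],[[0,0,0],[0,0,0],0.3],[[0,0,0],[0,0,0],0.3],[[0,0,0],[0,0,0],0.3]]'
```

```text
time: 25.65
tool_pos: [0.4855, 0.1444, 0.1052]
tool_rot: [0.0, 0.999, 0.048, -0.001]
contact_force: [-0.0, 0.5, 0.3]
gripper_width: 0.85
grasp_force: 0.0
time: 26.15
tool_pos: [0.4873, 0.1447, 0.0564]
tool_rot: [-0.0, 0.999, 0.048, 0.002]
contact_force: [-0.0, -0.2, 0.9]
gripper_width: 0.849
grasp_force: 0.0
time: 26.65
tool_pos: [0.4879, 0.1447, 0.0569]
tool_rot: [-0.0, 0.999, 0.048, 0.002]
contact_force: [0.5, -0.3, 5.2]
gripper_width: 0.604
grasp_force: 62.0
```

```bash
python3 -m inch '[[[0,0,-0.02],[0,0,0],0.3],[[0,0,-0.04],[0,0,0],0.3],[[0,0,-0.045],[0,0,0],0.3],[[0,0,-0.035],[0,0,0],0.3],[[0,0,0],[0,0,0],0.3],[[-0.003,0.02,0],[0,0,0],0.3],[[-0.007,0.037,0],[0,0,0],0.3],[[-0.008,0.042,0],[0,0,0],0.3]]'; python3 -m inch '[[[-0.008,0.042,0],[0,0,0],0.3],[[-0.008,0.042,0],[0,0,0],0.3],[[-0.008,0.042,0],[0,0,0],0.3],[[-0.008,0.042,0],[0,0,0],0.3],[[-0.008,0.042,0],[0,0,0],0.3],[[-0.008,0.042,0],[0,0,0],0.3],[[-0.008,0.042,0],[0,0,0],0.3],[[-0.008,0.042,0],[0,0,0],0.3]]'; python3 -m inch '[[[-0.007,0.038,0],[0,0,0],0.3],[[-0.003,0.018,0],[0,0,0],0.3],[[0,0,0.03],[0,0,0],0.3],[[0,0,0.04],[0,0,0],0.3],[[0,0,0.04],[0,0,0],0.3],[[0,0,0.025],[0,0,0],0.3],[[0,0,0.009],[0,0,0],0.3],[[0,0,0],[0,0,0],0.3]]'; python3 -m inch '[[[0,0,0.001],[0,0,0],0.3],[[0,0,0],[0,0,0],0.3],[[0,0,0],[0,0,0],0.3]]'
```

```text
time: 27.45
tool_pos: [0.4771, 0.0438, 0.1942]
tool_rot: [-0.0, 0.999, 0.05, 0.0]
contact_force: [1.2, -0.5, 0.4]
gripper_width: 0.605
grasp_force: 62.9
time: 28.25
tool_pos: [0.4456, -0.298, 0.194]
tool_rot: [-0.0, 0.999, 0.048, 0.0]
contact_force: [0.6, 0.8, -0.4]
gripper_width: 0.607
grasp_force: 62.9
time: 29.05
tool_pos: [0.4415, -0.3521, 0.0499]
tool_rot: [-0.001, 0.999, 0.049, -0.001]
contact_force: [0.1, -0.2, 0.5]
gripper_width: 0.608
grasp_force: 63.4
time: 29.35
tool_pos: [0.442, -0.3532, 0.0499]
tool_rot: [0.0, 0.999, 0.048, 0.0]
contact_force: [-0.2, 0.3, -0.5]
gripper_width: 0.605
grasp_force: 63.4
```

```bash
python3 -m inch '[[[0,0,0.0015],[0,0,0],0.3],[[0,0,0],[0,0,0],0.3],[[0,0,0],[0,0,0],0.3]]'; python3 -m inch '[[[0,0,0.001],[0,0,0],0.3],[[0,0,0],[0,0,0],0.3],[[0,0,0],[0,0,0],0.7],[[0,0,0],[0,0,0],0.9],[[0,0,0],[0,0,0],0.9],[[0,0,-0.01],[0,0,0],0.9],[[0,0,-0.03],[0,0,0],0.9],[[0,0,-0.045],[0,0,0],0.9]]'; python3 -m inch '[[[0,0,-0.045],[0,0,0],0.5],[[0,0,-0.03],[0,0,0],0.35],[[0,0,0],[0,0,0],0.35],[[0,0,0],[0,0,0],0.35]]'
python3 - <<'E'
from h import *
p,d=save('wrist','wrist9');print([(x['point'],x['score']) for x in manip.look_for('wrist','garlic')]);print(manip.state()['tool_pos'])
E
```

```text
time: 29.65
tool_pos: [0.442, -0.3534, 0.0482]
tool_rot: [0.0, 0.999, 0.048, 0.0]
contact_force: [1.0, -0.2, 0.5]
gripper_width: 0.61
grasp_force: 63.5
time: 30.45
tool_pos: [0.44, -0.3514, 0.13]
tool_rot: [-0.003, 0.999, 0.048, -0.002]
contact_force: [0.7, -0.7, -0.4]
gripper_width: 0.896
grasp_force: 0.0
time: 30.85
tool_pos: [0.442, -0.3534, 0.2082]
tool_rot: [0.001, 0.999, 0.048, 0.001]
contact_force: [0.1, 0.6, -0.3]
gripper_width: 0.348
grasp_force: 0.0
[([0.4444, -0.3498, 0.0469], 0.6)]
[ 0.44102077 -0.35241136  0.20521869]
```

View pics/wrist9.png

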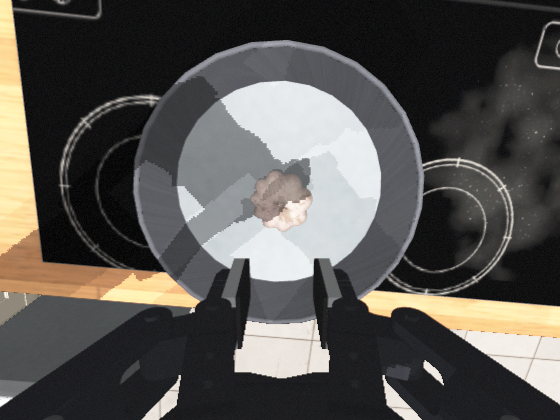

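The bulb stands upright in the middle of the pan at (281,200). Next I shut the drawer.

```bash
python3 -m inch '[[[0,-0.025,0],[0,0,0],0.35],[[0,-0.045,0],[0,0,0],0.35],[[0,-0.045,0],[0,0,0],0.35],[[0,-0.045,0],[0,0,0],0.35],[[0,-0.045,0],[0,0,0],0.35],[[0,-0.045,0],[0,0,0],0.35],[[0,-0.045,0],[0,0,0],0.35],[[0,-0.045,0],[0,0,0],0.35]]'; python3 -m inch '[[[-0.003,-0.045,0],[0,0,0],0.35],[[0,-0.045,0],[0,0,0],0.35],[[0,-0.03,0],[0,0,0],0.35],[[0,-0.015,0],[0,0,0],0.35],[[0,0,0],[0,0,-0.14],0.35],[[0,0,0],[0,0,-0.14],0.35],[[0,0,0],[0,0,-0.14],0.35],[[0,0,0],[0,0,-0.14],0.35]]'; python3 -m inch '[[[0,0,0],[0,0,-0.14],0.35],[[0,0,0],[0,0,-0.14],0.35],[[0,0,0],[0,0,-0.14],0.35],[[0,0,0],[0,0,-0.14],0.35],[[0,0,0],[0,0,-0.14],0.35],[[0,0,0],[0,0,-0.14],0.35],[[0,0,0],[0,0,-0.14],0.35],[[0,0,0],[0,0,-0.031],0.35]]'; python3 -m inch '[[[0,0,0],[0,0,0],0.35],[[0,0,0],[0,0,0],0.35]]'
python3 - <<'E'
from h import *
s=manip.state();P=manip.camera_params('wrist');p,d=save('wrist','wrist10')
w=cloud('wrist',d,P).reshape(-1,3)
q=w[(w[:,2]>.058)&(w[:,2]<.073)&(w[:,0]>.37)&(w[:,0]<.402)&(abs(w[:,1]-.12)<.03)];print('bar',len(q),q.mean(0),q.min(0),q.max(0)); print(s['tool_pos'])
E
```

```text
time: 31.75
tool_pos: [0.4073, -0.0129, 0.2047]
tool_rot: [-0.0, 0.999, 0.048, -0.002]
contact_force: [0.8, -0.5, -0.4]
gripper_width: 0.354
grasp_force: 0.0
time: 32.55
tool_pos: [0.3917, 0.1194, 0.2046]
tool_rot: [-0.0, 0.946, 0.325, -0.002]
contact_force: [-0.4, -0.5, 0.2]
gripper_width: 0.352
grasp_force: 0.0
time: 33.35
tool_pos: [0.3917, 0.1192, 0.2046]
tool_rot: [-0.001, 0.671, 0.742, -0.002]
contact_force: [0.0, 0.5, -0.2]
gripper_width: 0.347
grasp_force: 0.0
time: 33.55
tool_pos: [0.3921, 0.1193, 0.2054]
tool_rot: [-0.001, 0.672, 0.74, -0.001]
contact_force: [0.1, -0.1, -0.3]
gripper_width: 0.348
grasp_force: 0.0
bar 901 [0.39326563 0.12114787 0.06702433] [0.38552472 0.09004803 0.06267561] [0.40104409 0.14998507 0.06997573]
[0.39210652 0.11932703 0.20539107]
```

Bar is directly beneath; descend 134 mm, pinch, push shut.

```bash
python3 -m inch '[[[0,0,0.025],[0,0,0],0.35],[[0,0,0.045],[0,0,0],0.35],[[0,0,0.035],[0,0,0],0.35],[[0,0,0.02],[0,0,0],0.35],[[0,0,0.009],[0,0,0],0.35],[[0,0,0],[0,0,0],0.35],[[0,0,0],[0,0,0],0.35]]'; python3 -m inch '[[[0,0,0],[0,0,0],0],[[0,0,0],[0,0,0],0],[[0,0,0],[0,0,0],0],[[0,0,0],[0,0,0],0],[[0,0,0],[0,0,0],0]]';  python3 -m inch '[[[0,0.008,0],[0,0,0],0],[[0,0.016,0],[0,0,0],0],[[0,0.02,0],[0,0,0],0],[[0,0.02,0],[0,0,0],0],[[0,0.02,0],[0,0,0],0],[[0,0.014,0],[0,0,0],0],[[0,0.006,0],[0,0,0],0],[[0,0,0],[0,0,0],0]]'; python3 -m inch '[[[0,0.002,0],[0,0,0],0],[[0,0.001,0],[0,0,0],0],[[0,0,0],[0,0,0],0],[[0,0,0],[0,0,0],0]]'
```

```text
time: 34.3
tool_pos: [0.3937, 0.1195, 0.0739]
tool_rot: [0.001, 0.672, 0.741, 0.001]
contact_force: [0.4, -1.3, -0.2]
gripper_width: 0.354
grasp_force: 0.0
time: 34.8
tool_pos: [0.3942, 0.1195, 0.0746]
tool_rot: [0.001, 0.672, 0.741, 0.001]
contact_force: [-1.2, -0.1, 6.1]
gripper_width: 0.093
grasp_force: 58.9
time: 35.6
tool_pos: [0.4985, 0.1298, 0.0746]
tool_rot: [0.001, 0.672, 0.74, 0.002]
contact_force: [0.6, 0.2, 6.9]
gripper_width: 0.094
grasp_force: 60.4
time: 36.0
tool_pos: [0.5003, 0.13, 0.0746]
tool_rot: [0.001, 0.672, 0.741, 0.001]
contact_force: [-0.5, 0.3, 6.3]
gripper_width: 0.086
grasp_force: 60.5
```

```bash
python3 -m inch '[[[0,0.002,0],[0,0,0],0],[[0,0,0],[0,0,0],0],[[0,0,0],[0,0,0],0]]'; python3 -m inch '[[[0,0.002,0],[0,0,0],0],[[0,0,0],[0,0,0],0],[[0,0,0],[0,0,0],0]]'
```

```text
time: 36.3
tool_pos: [0.5004, 0.13, 0.0745]
tool_rot: [-0.001, 0.672, 0.741, -0.001]
contact_force: [-8.3, -1.5, 14.6]
gripper_width: 0.092
grasp_force: 61.3
time: 36.6
tool_pos: [0.5006, 0.13, 0.0745]
tool_rot: [-0.003, 0.672, 0.741, -0.003]
contact_force: [-16.6, -2.1, 20.2]
gripper_width: 0.088
grasp_force: 62.0
```

```bash
python3 -m inch '[[[0,-0.003,0],[0,0,0],0],[[0,0,0],[0,0,0],0],[[0,0,0],[0,0,0],0.2],[[0,0,0],[0,0,0],0.3],[[0,0,0],[0,0,0],0.3],[[0,0,-0.01],[0,0,0],0.3],[[0,0,-0.03],[0,0,0],0.3],[[0,0,-0.045],[0,0,0],0.3]]'; python3 -m inch '[[[0,0,-0.045],[0,0,0],0.3],[[0,0,-0.02],[0,0,0.139],0.8],[[0,0,0],[0,0,0.139],0.8],[[0,0,0],[0,0,0.139],0.8],[[0,0,0],[0,0,0.139],0.8],[[0,0,0],[0,0,0.139],0.8],[[0,0,0],[0,0,0.139],0.8],[[0,0,0],[0,0,0.139],0.8]]'; python3 -m inch '[[[0,0,0],[0,0,0.139],0.8],[[0,0,0],[0,0,0.139],0.8],[[0,0,0],[0,0,0.139],0.8],[[0,0,0],[0,0,0.139],0.8],[[0,0,0],[0,0,0.135],0.8],[[0,0,0],[0,0,0],0.8],[[0,0,0],[0,0,0],0.8]]'
python3 - <<'E'
from h import *
s=manip.state();print(s['tool_pos'],s['tool_rot'].round(4))
P=manip.camera_params('wrist');p,d=save('wrist','wrist11')
w=cloud('wrist',d,P).reshape(-1,3)
q=w[(w[:,2]>.058)&(w[:,2]<.073)&(w[:,0]>.475)&(w[:,0]<.513)&(abs(w[:,1]-.13)<.03)];print('bar',len(q),q.mean(0),q.min(0),q.max(0))
E
```

```text
time: 37.4
tool_pos: [0.498, 0.1295, 0.156]
tool_rot: [-0.002, 0.672, 0.741, -0.003]
contact_force: [1.3, 0.2, 0.3]
gripper_width: 0.296
grasp_force: 0.0
time: 38.2
tool_pos: [0.5003, 0.1298, 0.2233]
tool_rot: [0.0, 0.941, 0.338, 0.0]
contact_force: [-0.9, -0.1, -0.7]
gripper_width: 0.804
grasp_force: 0.0
time: 38.9
tool_pos: [0.5003, 0.1298, 0.2231]
tool_rot: [-0.0, 1.0, 0.003, 0.0]
contact_force: [0.0, 0.0, -0.6]
gripper_width: 0.802
grasp_force: 0.0
[0.50031592 0.12982422 0.22313943] [-0.0e+00  1.0e+00  3.3e-03  1.0e-04]
bar 818 [0.50149449 0.12979655 0.06685469] [0.49327704 0.10000846 0.06125217] [0.50842617 0.15996785 0.07029283]
```

View pics/wrist11.png

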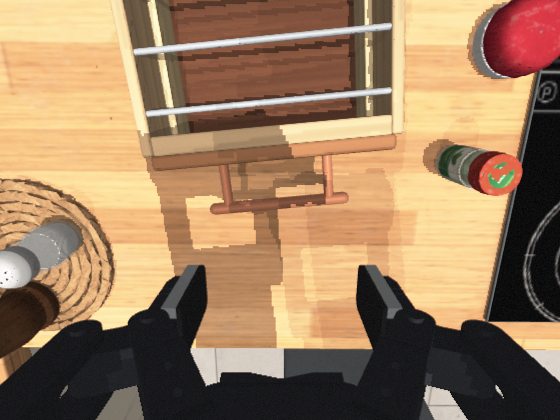

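The drawer is shut: its front is flush with the box edge at row 150 and nothing stands before it. Next I fetch the jar.

```bash
python3 -m inch '[[[-0.004,-0.025,-0.01],[0,0,0.0066],0.8],[[-0.007,-0.045,0],[0,0,0],0.8],[[-0.007,-0.045,0],[0,0,0],0.8],[[-0.007,-0.045,0],[0,0,0],0.8],[[-0.007,-0.045,0],[0,0,0],0.8],[[-0.007,-0.045,0],[0,0,0],0.8],[[-0.007,-0.045,0],[0,0,0],0.8],[[-0.004,-0.03,0],[0,0,0],0.8]]'; python3 -m inch '[[[0,0,0.01],[0,0,0],0.8],[[0,0,0.015],[0,0,0],0.8],[[0,0,0],[0,0,0],0.8],[[0,0,0],[0,0,0],0.8]]'
python3 - <<'E'
from h import *
s=manip.state();print(s['tool_pos'],s['tool_rot'].round(4))
P=manip.camera_params('wrist');p,d=save('wrist','wrist12')
w=cloud('wrist',d,P).reshape(-1,3)
for n,c,z0,z1 in(('jar',(.445,.455),.1,.13),('shaker',(.45,.357),.092,.11),('mill',(.366,.405),.13,.175)):
    q=w[(np.hypot(w[:,0]-c[0],w[:,1]-c[1])<.04)&(w[:,2]>z0)&(w[:,2]<z1)]
    if len(q)>5:
        cc,r=cv2.minEnclosingCircle(q[:,:2].astype(np.float32));print(n,len(q),np.round(cc,4),round(r,4),q[:,2].max())
E
```

```text
time: 39.75
tool_pos: [0.45, 0.4577, 0.2328]
tool_rot: [-0.0, 1.0, 0.001, -0.0]
contact_force: [0.5, -0.1, -0.3]
gripper_width: 0.799
grasp_force: 0.0
time: 40.15
tool_pos: [0.4509, 0.4534, 0.2064]
tool_rot: [0.001, 1.0, -0.002, -0.001]
contact_force: [-0.2, -0.8, 0.4]
gripper_width: 0.802
grasp_force: 0.0
[0.45092167 0.45341202 0.20643451] [ 9.0e-04  1.0e+00 -1.9e-03 -1.0e-03]
jar 3605 [0.4448 0.4532] 0.0229 0.11937557122429455
shaker 1285 [0.4489 0.3565] 0.0157 0.10143036568766965
mill 2668 [0.3745 0.4143] 0.0215 0.16983615237846583
```

```bash
python3 -m inch '[[[0,0,0.025],[0,0,0],0.8],[[0,0,0.035],[0,0,0],0.8],[[0,0,0.03],[0,0,0],0.8],[[0,0,0.012],[0,0,0],0.8],[[0,0,0],[0,0,0],0.8],[[0,0,0],[0,0,0],0.8]]'; python3 -m inch '[[[0,0,0],[0,0,0],0.2],[[0,0,0],[0,0,0],0],[[0,0,0],[0,0,0],0],[[0,0,0],[0,0,0],0],[[0,0,0],[0,0,0],0]]'; python3 -m inch '[[[0,0,-0.02],[0,0,0],0],[[0,0,-0.04],[0,0,0],0],[[0,0,-0.04],[0,0,0],0],[[-0.001,0.025,0],[0,0,0],0],[[-0.001,0.042,0],[0,0,0],0],[[-0.002,0.045,0],[0,0,0],0],[[-0.001,0.045,0],[0,0,0],0],[[-0.001,0.043,0],[0,0,0],0]]'; python3 -m inch '[[[-0.001,0.03,0],[0,0,0],0],[[0,0.016,0],[0,0,0],0],[[0,0,0],[0,0,0],0],[[0,0,0],[0,0,0],0]]'
```

```text
time: 40.8
tool_pos: [0.452, 0.4553, 0.1076]
tool_rot: [-0.001, 1.0, -0.002, 0.001]
contact_force: [0.3, -0.0, 1.4]
gripper_width: 0.804
grasp_force: 0.0
time: 41.3
tool_pos: [0.4523, 0.4557, 0.1086]
tool_rot: [-0.001, 1.0, -0.001, 0.002]
contact_force: [-0.3, -1.5, 5.4]
gripper_width: 0.499
grasp_force: 60.3
time: 42.1
tool_pos: [0.444, 0.2534, 0.2059]
tool_rot: [-0.0, 1.0, -0.001, 0.0]
contact_force: [0.2, -0.1, -0.8]
gripper_width: 0.504
grasp_force: 61.2
time: 42.5
tool_pos: [0.4434, 0.2092, 0.206]
tool_rot: [-0.0, 1.0, -0.002, 0.0]
contact_force: [-0.6, 0.1, -0.8]
gripper_width: 0.505
grasp_force: 61.2
```

```bash
python3 -m inch '[[[0.002,0.001,0.025],[0,0,0],0],[[0,0,0.04],[0,0,0],0],[[0,0,0.03],[0,0,0],0],[[0,0,0.01],[0,0,0],0],[[0,0,0.002],[0,0,0],0],[[0,0,0],[0,0,0],0],[[0,0,0],[0,0,0],0]]'; python3 -m inch '[[[0,0,0.0015],[0,0,0],0],[[0,0,0],[0,0,0],0],[[0,0,0],[0,0,0],0]]'
```

```text
time: 43.2
tool_pos: [0.4465, 0.2086, 0.1006]
tool_rot: [-0.0, 1.0, -0.001, 0.001]
contact_force: [0.1, 0.5, -0.8]
gripper_width: 0.506
grasp_force: 61.3
time: 43.5
tool_pos: [0.4456, 0.208, 0.0977]
tool_rot: [-0.0, 1.0, -0.001, 0.0]
contact_force: [0.1, 0.2, -1.6]
gripper_width: 0.504
grasp_force: 61.3
```

```bash
python3 -m inch '[[[0,0,0.0015],[0,0,0],0],[[0,0,0],[0,0,0],0],[[0,0,0],[0,0,0],0]]'; python3 -m inch '[[[0,0,0],[0,0,0],0.8],[[0,0,0],[0,0,0],0.8],[[0,0,0],[0,0,0],0.8],[[0,0,0],[0,0,0],0.8],[[0,0,-0.01],[0,0,0],0.8],[[0,0,-0.03],[0,0,0],0.8],[[0,0,-0.04],[0,0,0],0.8],[[0,0,-0.03],[0,0,0],0.8]]'; python3 -m inch '[[[0.001,-0.025,0],[0,0,0],0.8],[[0.001,-0.045,0],[0,0,0],0.8],[[0.0015,-0.045,0],[0,0,0],0.8],[[0,-0.034,0],[0,0,0],0.8],[[0,0,0],[0,0,0],0.8],[[0,0,0],[0,0,0],0.8]]'
python3 - <<'E'
from h import *
s=manip.state();print(s['tool_pos'],s['tool_rot'].round(4))
P=manip.camera_params('wrist');p,d=save('wrist','wrist13')
w=cloud('wrist',d,P).reshape(-1,3)
for n,c,z0,z1 in(('jar',(.438,.208),.09,.13),('shaker',(.45,.357),.092,.11)):
    q=w[(np.hypot(w[:,0]-c[0],w[:,1]-c[1])<.04)&(w[:,2]>z0)&(w[:,2]<z1)]
    if len(q)>5:
        cc,r=cv2.minEnclosingCircle(q[:,:2].astype(np.float32));print(n,len(q),np.round(cc,4),round(r,4),q[:,2].max())
E
```

```text
time: 43.8
tool_pos: [0.446, 0.2081, 0.0967]
tool_rot: [-0.0, 1.0, -0.001, 0.001]
contact_force: [-0.6, -0.7, 5.4]
gripper_width: 0.501
grasp_force: 61.5
time: 44.6
tool_pos: [0.4458, 0.2081, 0.2088]
tool_rot: [-0.0, 1.0, -0.001, 0.001]
contact_force: [1.0, 0.4, 0.2]
gripper_width: 0.802
grasp_force: 0.0
time: 45.2
tool_pos: [0.4491, 0.3574, 0.2062]
tool_rot: [0.0, 1.0, -0.001, 0.0]
contact_force: [0.5, 0.6, 0.4]
gripper_width: 0.797
grasp_force: 0.0
[0.44911593 0.35737899 0.20617758] [ 2.e-04  1.e+00 -7.e-04  1.e-04]
jar 3667 [0.4378 0.2061] 0.0232 0.10773964722052941
shaker 1292 [0.4489 0.3554] 0.0157 0.1013571055822055
```

```bash
python3 -m inch '[[[0,0,0.025],[0,0,0],0.8],[[0,0,0.04],[0,0,0],0.8],[[0,0,0.035],[0,0,0],0.8],[[0,0,0.02],[0,0,0],0.8],[[0,0,0.008],[0,0,0],0.8],[[0,0,0],[0,0,0],0.8],[[0,0,0],[0,0,0],0.8]]'; python3 -m inch '[[[0,0,0],[0,0,0],0.2],[[0,0,0],[0,0,0],0],[[0,0,0],[0,0,0],0],[[0,0,0],[0,0,0],0],[[0,0,0],[0,0,0],0]]'; python3 -m inch '[[[0,0,-0.02],[0,0,0],0],[[0,0,-0.04],[0,0,0],0],[[0,0,-0.05],[0,0,0],0],[[0,0,-0.03],[0,0,0],0],[[-0.001,0.025,0],[0,0,0],0],[[-0.002,0.04,0],[0,0,0],0],[[-0.003,0.045,0],[0,0,0],0],[[-0.003,0.045,0],[0,0,0],0]]'; python3 -m inch '[[[-0.002,0.045,0],[0,0,0],0],[[-0.001,0.025,0],[0,0,0],0],[[0,0.01,0],[0,0,0],0],[[0,0,0],[0,0,0],0],[[0,0,0],[0,0,0],0]]'
```

```text
time: 45.95
tool_pos: [0.4504, 0.357, 0.0794]
tool_rot: [-0.001, 1.0, -0.002, 0.001]
contact_force: [-0.1, 0.7, -0.4]
gripper_width: 0.803
grasp_force: 0.0
time: 46.45
tool_pos: [0.4505, 0.3575, 0.0799]
tool_rot: [-0.001, 1.0, -0.001, 0.001]
contact_force: [-0.5, -1.4, 6.4]
gripper_width: 0.407
grasp_force: 59.8
time: 47.25
tool_pos: [0.4393, 0.2008, 0.2177]
tool_rot: [0.0, 1.0, -0.001, 0.0]
contact_force: [1.2, -1.5, -1.0]
gripper_width: 0.402
grasp_force: 59.6
time: 47.75
tool_pos: [0.4367, 0.1227, 0.2179]
tool_rot: [-0.0, 1.0, -0.001, 0.0]
contact_force: [-0.1, -0.0, -1.4]
gripper_width: 0.405
grasp_force: 59.7
```

```bash
python3 -m inch '[[[0.001,0.0005,0.03],[0,0,0],0],[[0,0,0.045],[0,0,0],0],[[0,0,0.04],[0,0,0],0],[[0,0,0.022],[0,0,0],0],[[0,0,0.009],[0,0,0],0],[[0,0,0.001],[0,0,0],0],[[0,0,0],[0,0,0],0],[[0,0,0],[0,0,0],0]]'; python3 -m inch '[[[0,0,0.0015],[0,0,0],0],[[0,0,0],[0,0,0],0],[[0,0,0],[0,0,0],0]]'
```

```text
time: 48.55
tool_pos: [0.4391, 0.1219, 0.0727]
tool_rot: [-0.0, 1.0, -0.001, 0.002]
contact_force: [-0.7, 0.4, -0.2]
gripper_width: 0.402
grasp_force: 59.7
time: 48.85
tool_pos: [0.4379, 0.1215, 0.0698]
tool_rot: [-0.0, 1.0, -0.001, 0.0]
contact_force: [-0.1, -0.3, -1.2]
gripper_width: 0.408
grasp_force: 59.7
```

```bash
python3 -m inch '[[[0,0,0.002],[0,0,0],0],[[0,0,0],[0,0,0],0],[[0,0,0],[0,0,0],0]]'; python3 -m inch '[[[0,0,0],[0,0,0],0.8],[[0,0,0],[0,0,0],0.8],[[0,0,0],[0,0,0],0.8],[[0,0,0],[0,0,0],0.8],[[0,0,-0.01],[0,0,0],0.8],[[0,0,-0.03],[0,0,0],0.8],[[0,0,-0.045],[0,0,0],0.8],[[0,0,-0.045],[0,0,0],0.8]]'; python3 -m inch '[[[0,0,-0.045],[0,0,0],0.9],[[0,0,-0.025],[0,0,0],0.9],[[-0.006,-0.025,0],[0,0,0],0.9],[[-0.011,-0.045,0],[0,0,0],0.9],[[-0.012,-0.045,0],[0,0,0],0.9],[[-0.012,-0.045,0],[0,0,0],0.9],[[-0.012,-0.045,0],[0,0,0],0.9],[[-0.011,-0.045,0],[0,0,0],0.9]]'; python3 -m inch '[[[-0.007,-0.034,0],[0,0,0],0.9],[[0,0,0],[0,0,0],0.9],[[0,0,0],[0,0,0],0.9]]'
python3 - <<'E'
from h import *
s=manip.state();print(s['tool_pos'],s['tool_rot'].round(4))
P=manip.camera_params('wrist');p,d=save('wrist','wrist14')
w=cloud('wrist',d,P).reshape(-1,3)
for n,c,z0,z1 in(('mill',(.366,.405),.13,.175),('nut',(.366,.405),.175,.19),('jar',(.438,.208),.09,.13)):
    q=w[(np.hypot(w[:,0]-c[0],w[:,1]-c[1])<.04)&(w[:,2]>z0)&(w[:,2]<z1)]
    if len(q)>5:
        cc,r=cv2.minEnclosingCircle(q[:,:2].astype(np.float32));print(n,len(q),np.round(cc,4),round(r,4),q[:,2].max())
E
```

```text
time: 49.15
tool_pos: [0.4382, 0.1215, 0.0681]
tool_rot: [-0.0, 1.0, -0.001, 0.001]
contact_force: [-0.2, -1.1, 5.1]
gripper_width: 0.404
grasp_force: 60.7
time: 49.95
tool_pos: [0.4369, 0.1215, 0.1988]
tool_rot: [-0.0, 1.0, -0.001, -0.001]
contact_force: [2.1, 0.4, 0.0]
gripper_width: 0.801
grasp_force: 0.0
time: 50.75
tool_pos: [0.3734, 0.3735, 0.2684]
tool_rot: [-0.0, 1.0, -0.001, 0.001]
contact_force: [2.0, 0.4, 0.0]
gripper_width: 0.898
grasp_force: 0.0
time: 51.05
tool_pos: [0.3671, 0.4061, 0.2677]
tool_rot: [0.0, 1.0, -0.001, 0.0]
contact_force: [-0.0, -1.4, -0.9]
gripper_width: 0.901
grasp_force: 0.0
[0.36707416 0.40606251 0.26773069] [ 2.e-04  1.e+00 -6.e-04  1.e-04]
mill 3360 [0.3652 0.4075] 0.0251 0.17494408052293586
nut 254 [0.3645 0.408 ] 0.006 0.18252374062671445
jar 3029 [0.4378 0.2061] 0.0231 0.10848293345135473
```

```bash
python3 -m inch '[[[0,0,0.03],[0,0,0],0.9],[[0,0,0.04],[0,0,0],0.9],[[0,0,0.03],[0,0,0],0.9],[[0,0,0.012],[0,0,0],0.9],[[0,0,0],[0,0,0],0.9],[[0,0,0],[0,0,0],0.9]]'; python3 -m inch '[[[0,0,0],[0,0,0],0.3],[[0,0,0],[0,0,0],0],[[0,0,0],[0,0,0],0],[[0,0,0],[0,0,0],0],[[0,0,0],[0,0,0],0]]'; python3 -m inch '[[[0,0,-0.02],[0,0,0],0],[[0,0,-0.04],[0,0,0],0],[[0,0,-0.045],[0,0,0],0],[[0,0,-0.035],[0,0,0],0],[[0.004,0.02,0],[0,0,0],0],[[0.008,0.04,0],[0,0,0],0],[[0.009,0.043,0],[0,0,0],0],[[0.009,0.043,0],[0,0,0],0]]'; python3 -m inch '[[[0.009,0.043,0],[0,0,0],0],[[0.009,0.043,0],[0,0,0],0],[[0.009,0.043,0],[0,0,0],0],[[0.009,0.043,0],[0,0,0],0],[[0.006,0.03,0],[0,0,0],0],[[0.001,0.01,0],[0,0,0],0],[[0,0,0],[0,0,0],0],[[0,0,0],[0,0,0],0]]'
```

```text
time: 51.7
tool_pos: [0.3684, 0.4058, 0.157]
tool_rot: [-0.001, 1.0, -0.002, 0.001]
contact_force: [0.9, -0.4, 0.2]
gripper_width: 0.9
grasp_force: 0.0
time: 52.2
tool_pos: [0.3686, 0.4068, 0.1579]
tool_rot: [-0.001, 1.0, -0.001, 0.002]
contact_force: [-0.1, 0.8, 6.3]
gripper_width: 0.543
grasp_force: 61.2
time: 53.0
tool_pos: [0.3967, 0.2583, 0.295]
tool_rot: [0.0, 1.0, -0.001, -0.0]
contact_force: [0.7, -0.4, -1.4]
gripper_width: 0.543
grasp_force: 62.2
time: 53.8
tool_pos: [0.4392, 0.0482, 0.2951]
tool_rot: [-0.0, 1.0, -0.001, -0.0]
contact_force: [-0.7, 0.8, -2.2]
gripper_width: 0.54
grasp_force: 62.3
```

```bash
python3 -m inch '[[[0.002,0.001,0.03],[0,0,0],0],[[0,0,0.045],[0,0,0],0],[[0,0,0.04],[0,0,0],0],[[0,0,0.02],[0,0,0],0],[[0,0,0.009],[0,0,0],0],[[0,0,0.001],[0,0,0],0],[[0,0,0],[0,0,0],0],[[0,0,0],[0,0,0],0]]'; python3 -m inch '[[[0,0,0.0015],[0,0,0],0],[[0,0,0],[0,0,0],0],[[0,0,0],[0,0,0],0]]'
```

```text
time: 54.6
tool_pos: [0.4427, 0.0467, 0.1524]
tool_rot: [0.0, 1.0, -0.001, 0.002]
contact_force: [-0.8, 0.6, -0.8]
gripper_width: 0.539
grasp_force: 62.3
time: 54.9
tool_pos: [0.4416, 0.0464, 0.1492]
tool_rot: [0.0, 1.0, -0.001, 0.0]
contact_force: [-0.1, -0.2, -1.4]
gripper_width: 0.538
grasp_force: 62.3
```

```bash
python3 -m inch '[[[0,0,0.002],[0,0,0],0],[[0,0,0],[0,0,0],0],[[0,0,0],[0,0,0],0]]'; python3 -m inch '[[[0,0,0.001],[0,0,0],0],[[0,0,0],[0,0,0],0],[[0,0,0],[0,0,0],0]]'
```

```text
time: 55.2
tool_pos: [0.4413, 0.0464, 0.1466]
tool_rot: [-0.0, 1.0, -0.001, -0.0]
contact_force: [-0.2, 0.2, -0.8]
gripper_width: 0.536
grasp_force: 62.3
time: 55.5
tool_pos: [0.4417, 0.0465, 0.1462]
tool_rot: [0.0, 1.0, -0.001, 0.0]
contact_force: [-0.6, -0.3, 0.2]
gripper_width: 0.539
grasp_force: 62.5
```

```bash
python3 -m inch '[[[0,0,0.001],[0,0,0],0],[[0,0,0],[0,0,0],0],[[0,0,0],[0,0,0],0]]'; python3 -m inch '[[[0,0,0],[0,0,0],0.9],[[0,0,0],[0,0,0],0.9],[[0,0,0],[0,0,0],0.9],[[0,0,0],[0,0,0],0.9],[[0,0,-0.01],[0,0,0],0.9],[[0,0,-0.03],[0,0,0],0.9],[[0,0,-0.045],[0,0,0],0.9],[[0,0,-0.045],[0,0,0],0.9]]'; python3 -m inch '[[[0,0,-0.021],[0,0,0],1],[[-0.009,0.038,0],[0,0,0],1],[[-0.01,0.038,0],[0,0,0],1],[[0,0,0],[0,0,0],1],[[0,0,0],[0,0,0],1],[[0,0,0],[0,0,0],1]]'
python3 - <<'E'
from h import *
P=manip.camera_params('wrist');p,d=save('wrist','wrist15')
w=cloud('wrist',d,P).reshape(-1,3)
for c,z0,z1 in(((.438,.046),.12,.163),((.438,.046),.163,.18),((.435,.119),.078,.1),((.437,.206),.09,.12)):
    q=w[(np.hypot(w[:,0]-c[0],w[:,1]-c[1])<.04)&(w[:,2]>z0)&(w[:,2]<z1)]
    cc,r=cv2.minEnclosingCircle(q[:,:2].astype(np.float32));print(c,len(q),np.round(cc,4),round(r,4),q[:,2].max().round(4))
p,d=save('top','top2')
print('garlic',manip.look_for('top','garlic')[:2]);print('timer',manip.look_for('top','egg_timer')[:1])
a=cv2.imread('pics/top2.png');b=cv2.imread('pics/wrist15.png')
cv2.imwrite('pics/fin.png',np.hstack([cv2.resize(a,(400,300)),cv2.resize(b,(400,300))]))
E
```

```text
time: 55.8
tool_pos: [0.4423, 0.0465, 0.1461]
tool_rot: [-0.0, 1.0, -0.001, 0.001]
contact_force: [-0.6, 0.3, 5.6]
gripper_width: 0.539
grasp_force: 62.9
time: 56.6
tool_pos: [0.4408, 0.0465, 0.2763]
tool_rot: [-0.0, 1.0, -0.001, -0.0]
contact_force: [0.6, -0.5, 0.1]
gripper_width: 0.9
grasp_force: 0.0
time: 57.2
tool_pos: [0.4223, -0.029, 0.2961]
tool_rot: [-0.0, 1.0, -0.001, 0.0]
contact_force: [1.0, 0.1, -0.4]
gripper_width: 0.999
grasp_force: 0.0
(0.438, 0.046) 2701 [0.4386 0.0473] 0.0252 0.1629
(0.438, 0.046) 205 [0.4379 0.0472] 0.006 0.1706
(0.435, 0.119) 794 [0.4363 0.1192] 0.0167 0.0895
(0.437, 0.206) 2188 [0.4385 0.2045] 0.0234 0.1075
garlic [{'point': [0.4413, -0.3512, 0.0457], 'score': 0.87}]
timer [{'point': [0.633, -0.078, 0.045], 'score': 0.87}]
```

View pics/fin.png

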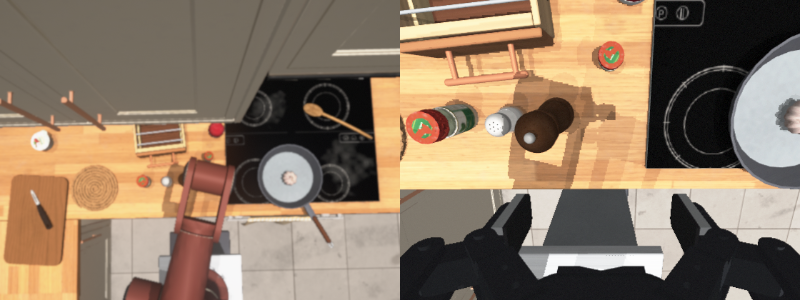

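In the final view mill, shaker and jar stand upright in their old row, within 4 mm of the first measurement from the same view. The drawer is shut, the mat is empty, the garlic is in the pan at (289,178) and the timer is in its place.

```bash
python3 -c "
from plant import manip
print(manip.job_done())"
```

```text
the job is handed in; nothing more can be done
None
```

The job is handed in after about 57 of the 141 s: the garlic is in the pan, the drawer is shut, and the mill, shaker and jar stand upright within about 4 mm of their old spots, with the egg timer untouched.

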